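Put the bench safety switch into service

TASK

A new safety switch has been put on the shoemaker's bench: take the loose transit cap off its test button and drop the cap into the wooden scrap crate, then press the test button and keep it down until the lever has dropped. Lift the lever back up so that it stays up by itself, and last slide the metal guard fully home over the test button. Leave the other switch box and the other things on the bench where they are.

Things in the scene. Friction and masses are not known exactly. Their poses are not given: they have to be found in the camera images.
- breaker: safety switch: fixed grey box, 150 (x) x 210 (y) x 70 mm tall, origin at the centre of its underside; its front looks to -x. On its flat top, at z = 70 mm: the test button at (-18, 0) mm, the lever in a slot at y = +75 mm, the sliding guard at negative y
- button (a joint): travel of the test button in m: 0 released, 0.010 fully down; sprung, about 2 to 4 N. The lever drops at about 0.006
- button_top (a point): centre of the top of the test button: black round button, 26 mm diameter, standing 15 mm above the box's top when released; hidden under the cap at the start
- lever (a joint): lever angle in rad: 0 up (leaning 0.25 rad back, to the box's +x, where it stays by itself), 1.3 dropped (leaning 1.05 rad to the box's -x, its stop). It is bistable: it falls to the one or the other stop by itself from either side of 0.25; about 1 N at the ball lifts it. Its pivot lies along the box's y axis at x = 0, z = 55 mm of the box
- lever_tip (a point): centre of the black ball (26 mm diameter) at the end of the 10 mm thick steel lever (with an 18 mm thick collar low down); 100 mm from the pivot, at y = +75 mm of the box. Up: 152 mm above the bench; dropped: 105 mm above the bench and 87 mm in front of the pivot, just past the box's front edge
- guard (a joint): guard position in m: 0 fully open, 0.070 fully home over the button; slides to the box's +y; friction about 1.2 N
- guard_ridge (a point): centre of the top of the ridge on the guard: an aluminium hood 60 (x) x 48 (y) x 34 mm tall, open on its +y side, closed on its -y side, standing on the box's top (underside at z = 71 mm); the ridge on its roof is 44 (x) x 10 (y) x 12 mm tall and is 46 mm above the hood's underside. The hood reaches 24 mm either side of this point in y. When home, the point is above the button
- cap: white plastic transit cap standing loose on the box over the test button, a cup upside down: 42 mm diameter, 40 mm tall, bore 34 mm; origin at the centre of its lower, open rim, z to its closed top
- crate: open wooden scrap crate, fixed: 170 (x) x 200 (y) x 80 mm tall outside, walls and floor 8 mm; origin at the centre of its underside
- jogbox: the other switch box, without a lever, to be left alone: fixed grey box 110 x 130 x 60 mm, origin at the centre of its underside, with a black button 26 mm across on its top
- jog (a joint): travel of the other box's button in m: 0 released, 0.006 down; must not be pressed
- spool: bystander: wooden thread spool, 44 mm diameter, 55 mm tall, standing; origin at its underside
- waxblock: bystander: block of wax, 35 x 55 x 22 mm; origin at its underside
- tin: bystander: small tin, 54 mm diameter, 50 mm tall; origin at its underside
- gluejar: bystander: glue jar, 72 mm diameter, 90 mm tall; origin at its underside
There are look-alikes about, which are no part of the job. What is shaped like the cap but blue, pink or red is not meant.

How it is judged:
By the outcome, as a careful person would: the job done as asked, in the order asked, and still so for the second after the job is handed in, with the robot touching nothing.
It also fails if it takes over 67 s, if anything falls off the work surface, if the arm or the gripper's body presses on something with over 40 N, if the wrist force passes 120 N, or if a joint passes its speed limit or range.

ROBOT

A 6-joint arm with a two-finger parallel gripper is mounted at the origin on the work surface. World frame = base frame: x ahead of the robot, y to its left, z up, the work surface at z = 0. Lengths are in m, angles in rad, forces in N, time in s.
With the tool pointing down it reaches from about 0.35 to 0.775 m from the base axis. Payload 7.3 kg.
Tool frame: the origin (TCP) lies midway between the tips of the shut fingers; the grasp point (between the pads) lies 19 mm behind it (arm.tcp_to_grasp is the distance from the TCP to the grasp point, in m); z points along the fingers, y is the line along which they close (so a half turn about z gives the same grasp; the last joint's range is limited). The gripper opens to 92 mm and grips with 3 to 60 N. Pads are 19 mm wide; open, the fingers measure 130 mm over their backs; the gripper's body (75 mm by 190 mm) begins 47 mm behind the grasp point.
Start: joints at [1.019, 0.342, 1.524, -0, 1.275, -0.146], TCP at [0.207, 0.482, 0.227] pointing down, gripper open.
Joint ranges: [-2.53, 2.53], [-0.77, 2.02], [0.04, 2.7], [-1, 4.14], [0.28, 2.66], [-3.11, 3.11]. Speed limits (rad/s): [2.57, 2.57, 3.14, 3.14, 3.14, 3.14].

INTERFACE

Orientations are given as a rotation vector (axis times angle).
In Python, from plant import monitor, get_image, get_calibration, arm, finder gives the robot as it stands.
- The arm moves only by the tool move_arm, never from a script. Its argument "deltas" is a list that holds one entry, the list of rows, each a list of 7 numbers: the shift along the tool's x, y, z normalised to -1 to 1, where 1 is 40 cm, then the turn, a rotation vector about the tool's x, y, z normalised to -1 to 1, where 1 is 45 degrees, then the opening, from 0 (shut) to 1 (fully open). A call has exactly 5 rows; each row is the pose to reach, as a shift and turn from the pose commanded when the call began, along the tool's axes at that moment; what a row does not reach only later rows make up. A row lasts 1/10 s, in which the tool goes at most 50 mm and 8.59 degrees, less where a joint would pass 70% of its speed; a pose out of reach is approached as far as the arm can. A call with a number of a shift or a turn outside -1 to 1 is refused whole. A call with a gripper value outside its range is refused whole. The fingers move at their own pace and stop on an object; "newtons" is the grip in N (left out, the last holds). Time passes only in rows, so rows that repeat a pose let the fingers close, or fill a call up. It gives the time, the measured TCP pose, the force, the opening and the grip force at its end, in the units of the state.
- monitor.get_obs(): the state, without advancing time (a new reading comes with each control period).
- get_image(name): name is "scene" or "top" or "wrist"; returns (picture, depth): 480x640x3 uint8, red, green, blue; 480x640 float32, m along the optical axis (not along the pixel's ray), 0 where there is no reading.
- get_calibration(name): a dict with "camera_matrix" (3x3 intrinsics, pixels), "rvec" (rotation vector, rad) and "tvec" (3), from world to camera coordinates, as OpenCV has them. Camera axes: x right, y down, z forward; pixel columns grow to the right and rows downward; lengths in m; the calibration is good to about 2 mm. The wrist camera is an equidistant fisheye: a pixel r from the principal point sees the ray r / f radians off the axis. A picture is of the moment at which its call begins: read the wrist's pose just before it. get_calibration takes no time and is no camera call; for the wrist camera it gives the pose at the moment of the call.
- arm.hand_in(): hands the job in; it is judged then, once.
Trained networks look in the newest picture that a camera, given by its name, has taken for a name from the list of things; names that differ only in an ending like _2 or _b are one class to them, and where a whole thing is asked for, a point or a joint stands for the part that bears it (a point fixed in the world has none). Each returns a list of dicts, best first, with "score" (0 to 1); they miss things now and then, are a little off and sometimes report something else, mostly with a low value. They report only what shows in the picture. A call takes as long as a camera call. They do not tell look-alikes from the thing itself.
- finder.search_frame(camera, target): "extent" ([left, top, right, bottom] in pixels, round what is visible of it).
- finder.silhouettes(camera, target): "pixels" (480x640 bool, what is visible of it) and "extent" ([left, top, right, bottom] in pixels, round what is visible of it).
- finder.tip_of(camera, target): "at" ([row, column] in pixels: a listed point, or the origin of a listed thing).
The state is a dict: "time_s": time; "qpos": joint angles; "dq": joint speeds; "joint_torque": joint torques, N m; "position": TCP position; "tcp_rot": TCP orientation; "ft_force": force on the tool from outside, world axes, zero at the start; "torque": the same for the moment, N m; "grip_width": opening from 0.0 (shut) to 1.0 (fully open); "finger_force": force on a finger pad.
Only numpy, scipy, OpenCV 4.12 (cv2) and the standard library are available. Lean on these libraries where they do the work, as an engineer would, in place of code of your own. Each camera call takes 0.05 s, during which the arm holds its last target. There are 200 camera calls.

## Working session

There is one attempt and no reset: what is moved stays moved. The work goes in short steps, Python scripts to look and compute and a tool call to move; the robot and the scene stay as the last step left them, time stands still between calls to the robot, and variables do not carry over. Pictures are saved under pics/ and viewed, at most 10 in all, crops included, and the job is handed in when it is done.

Besides the shell and the picture viewer there is one more tool, called after "Call:" as name(argument=value, ...), one argument or row to a line, values as JSON. move_arm: Moves the arm, as the interface text tells. Scaled input: -1 to 1 covers 40 cm each way for a shift and 45 degrees each way for a turn. Its arguments: {"type":"object","properties":{"deltas":{"type":"array","items":{"type":"array","items":{"type":"array","items":{"type":"number","minimum":-1,"maximum":1}}}},"newtons":{"type":"number"}},"required":["deltas"]}

```bash
mkdir -p pics; ls; cat > h.py <<'E'
import numpy as np,cv2
from plant import monitor,get_image,get_calibration,arm,finder
def cal(n):
    c=get_calibration(n);R=cv2.Rodrigues(np.array(c["rvec"],float))[0];return np.array(c["camera_matrix"]),R,np.array(c["tvec"],float).ravel()
def ray(n,u,v,c=None):
    K,R,t=c or cal(n);x=(u-K[0,2])/K[0,0];y=(v-K[1,2])/K[1,1]
    if n=="wrist":
        r=np.hypot(x,y);d=np.array([x/r*np.sin(r),y/r*np.sin(r),np.cos(r)]) if r>1e-9 else np.array([0,0,1.])
    else: d=np.array([x,y,1.])
    return -R.T@t, R.T@d
def atz(n,u,v,z,c=None):
    o,d=ray(n,u,v,c);return o+d*(z-o[2])/d[2]
def dep(n,u,v,D,c=None):
    o,d=ray(n,u,v,c);k=D[int(round(v)),int(round(u))]
    K,R,t=c or cal(n);return o+d*k/((R@d)[2])
def save(n,p): cv2.imwrite("pics/"+n,p[...,::-1])
E
cat > a.py <<'E'
from h import *
print(monitor.get_obs())
for n in("scene","top"):
    p,D=get_image(n);save(n+"1.png",p);np.save(n+"D.npy",D)
    for t in["breaker","button_top","lever_tip","guard_ridge","cap","crate","jogbox","spool","tin","gluejar","waxblock"]:
        for r in finder.tip_of(n,t)[:4]:
            if r["score"]>.3:
                v,u=r["at"];print(n,t,round(r["score"],2),round(u),round(v),dep(n,min(u,639),min(v,479),D).round(3))
E
python3 a.py
```

```text
pics
{'time_s': 0.0, 'qpos': array([ 1.01900919e+00,  3.42761686e-01,  1.52504039e+00,  1.23139419e-06,
        1.27541038e+00, -1.46036011e-01]), 'dq': array([ 0.00016172, -0.00033252, -0.00076197, -0.00075954,  0.00067674,
       -0.00039271]), 'joint_torque': array([ 3.78257323e-05, -4.31245029e+01, -2.44221461e+01,  7.17735942e-02,
        5.60407480e-02, -1.08515278e-04]), 'position': array([0.20699519, 0.48201145, 0.2260166 ]), 'tcp_rot': array([-6.32877857e-01, -3.07661799e+00,  2.39000877e-03]), 'ft_force': array([ 0.00400007,  0.53681359, -0.31367606]), 'torque': array([0.01127422, 0.01145111, 0.03470184]), 'finger_force': 0.0, 'grip_width': 0.9971253076536706}
scene breaker 0.7 253 221 [ 0.55  -0.266  0.068]
scene lever_tip 0.59 266 198 [ 0.55  -0.221  0.161]
scene guard_ridge 0.85 242 176 [ 0.472 -0.346  0.113]
scene cap 0.71 227 178 [ 0.41  -0.454  0.016]
scene cap 0.69 316 265 [ 0.558 -0.094  0.016]
scene cap 0.65 204 201 [ 0.55  -0.407  0.068]
scene cap 0.63 261 202 [ 0.556 -0.231  0.15 ]
scene crate 0.85 486 311 [0.48  0.282 0.002]
scene crate 0.69 237 269 [ 0.645 -0.2
[... 273 characters left out ...]
6 [ 0.483 -0.274  0.109]
top lever_tip 0.69 398 245 [ 0.541 -0.227  0.167]
top guard_ridge 0.8 457 284 [ 0.465 -0.35   0.121]
top cap 0.96 501 317 [ 0.399 -0.463  0.04 ]
top cap 0.9 421 278 [ 0.479 -0.281  0.111]
top cap 0.78 427 344 [ 0.344 -0.301  0.042]
top cap 0.74 333 254 [ 0.541 -0.108  0.042]
top crate 0.75 158 293 [0.469 0.278 0.007]
top crate 0.54 142 234 [0.594 0.304 0.047]
top jogbox 0.61 273 245 [0.559 0.02  0.074]
top spool 0.73 399 215 [ 0.631 -0.263  0.004]
top spool 0.7 416 275 [ 0.487 -0.272  0.112]
top tin 0.59 142 232 [0.598 0.301 0.055]
top tin 0.43 423 278 [ 0.48  -0.285  0.11 ]
top gluejar 0.61 266 197 [0.659 0.032 0.091]
top waxblock 0.63 458 228 [ 0.597 -0.389  0.023]
```

View pics/top1.png

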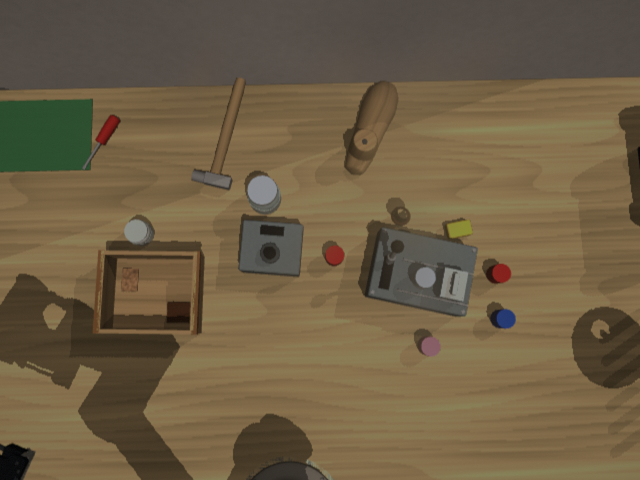

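View pics/scene1.png

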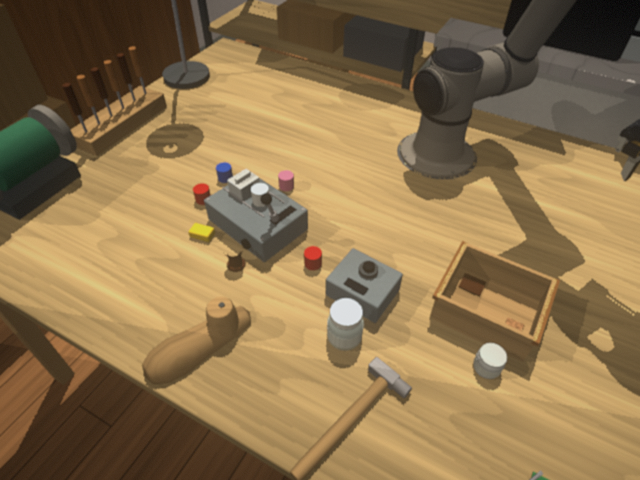

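The white cap is at top (425,277) and scene (260,192), standing on the breaker. The look-alikes in the top view are red (334,255), red (500,273), blue (504,318) and pink (430,346), all on the bench. Only the white one fits the description. Next I'll fit the box from depth and make an enlarged crop.

```bash
cat > b.py <<'E'
from h import *
def cloud(n):
    D=np.load(n+"D.npy");K,R,t=cal(n);v,u=np.mgrid[:480,:640]
    P=np.stack([(u-K[0,2])/K[0,0]*D,(v-K[1,2])/K[1,1]*D,D],-1)
    return (P-t)@R
for n in("top","scene"):
    W=cloud(n);I=cv2.imread("pics/%s1.png"%n)
    reg=(W[...,0]>.38)&(W[...,0]<.62)&(W[...,1]>-.43)&(W[...,1]<-.14)
    m=reg&(W[...,2]>.055)
    q=W[m&(W[...,2]<.085)]
    r=cv2.minAreaRect((q[:,:2]*1000).astype(np.float32));print(n,"box",r,np.median(q[:,2]))
    mm=m&(W[...,2]>.09)
    k,l=cv2.connectedComponents(mm.astype(np.uint8))
    for i in range(1,k):
        s=W[l==i]
        if len(s)>8: 
            h=s[s[:,2]>s[:,2].max()-.008];print(i,len(s),s.min(0).round(3),s.max(0).round(3),"top mean",h.mean(0).round(3),cv2.minAreaRect((h[:,:2]*1000).astype(np.float32)))
    # white cap top
I=cv2.imread("pics/top1.png");J=cv2.imread("pics/scene1.png")
save("crop1.png",np.hstack([cv2.resize(I[220:330,350:490],(400,314),interpolation=2),cv2.resize(J[150:260,190:330],(400,314),interpolation=2)])[...,::-1])
# crate
W=cloud("top");m=(W[...,0]>.33)&(W[...,0]<.62)&(W[...,1]>.12)&(W[...,1]<.42)&(W[...,2]>.072)&(W[...,2]<.09)
q=W[m];print("crate",cv2.minAreaRect((q[:,:2]*1000).astype(np.float32)))
E
python3 b.py
```

```text
top box ((497.3722839355469, -294.6961975097656), (210.9509735107422, 150.6619110107422), 76.36821746826172) 0.07109018099110623
1 213 [ 0.515 -0.239  0.09 ] [ 0.55  -0.215  0.17 ] top mean [ 0.538 -0.227  0.165] ((538.6025390625, -227.5361328125), (19.751941680908203, 18.250267028808594), 78.89017486572266)
2 372 [ 0.46 -0.31  0.09] [ 0.5   -0.268  0.116] top mean [ 0.481 -0.288  0.111] ((480.7388916015625, -288.6965026855469), (40.790245056152344, 38.81783676147461), 89.13990783691406)
3 728 [ 0.432 -0.376  0.09 ] [ 0.5   -0.317  0.123] top mean [ 0.466 -0.347  0.118] ((466.454833984375, -346.8517150878906), (10.747557640075684, 43.22415542602539), 77.05867767333984)
scene box ((503.03985595703125, -293.0985107421875), (213.86215209960938, 152.568115234375), 76.11449432373047) 0.06735890505328893
1 389 [ 0.436 -0.378  0.09 ] [ 0.507 -0.316  0.117] top mean [ 0.473 -0.346  0.113] ((472.12921142578125, -346.6411437988281), (12.084678649902344, 42.310340881347656), 75.91503143310547)
2 404 [ 0.465 -0.311  0.09 ] [ 0.558 -0.213  0.165] top mean [ 0.547 -0.225  0.16 ] ((545.7488403320312, -226.42520141601562), (19.067716598510742, 18.161415100097656), 81.54940032958984)
crate ((466.8564758300781, 281.74322509765625), (214.87721252441406, 170.08526611328125), 87.84380340576172)
```

View pics/crop1.png

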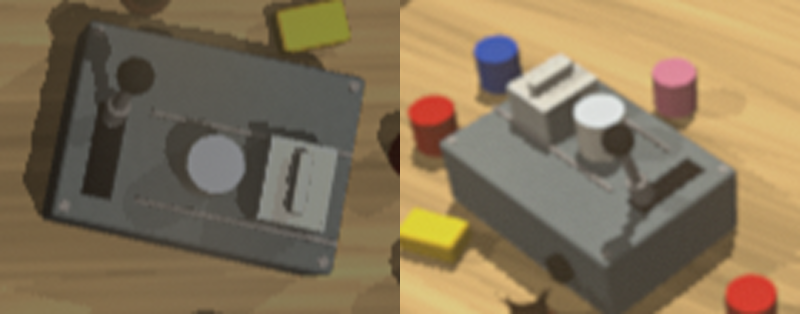

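The crop shows the white cap standing on the grey box between the slot and the guard. The blue, pink and red ones all stand on the bench, so the white one is the cap. I'll write a delta helper and move over.

```bash
cat > d.py <<'E'
# usage: d.py x y z yawdeg(of tool y axis) -> delta rows for a straight move from the present pose
import sys
from h import *
from scipy.spatial.transform import Rotation as Ro
def delta(p,yaw):
    o=monitor.get_obs();R=Ro.from_rotvec(o["tcp_rot"]);a=np.radians(yaw)
    y=np.array([np.cos(a),np.sin(a),0]);z=np.array([0,0,-1.]);x=np.cross(y,z)
    T=Ro.from_matrix(np.stack([x,y,z],1))
    r=(R.inv()*T).as_rotvec();s=R.inv().apply(np.array(p)-o["position"])
    return s/.4,np.degrees(r)/45,o
if __name__=="__main__":
    v=list(map(float,sys.argv[1:]))
    s,r,o=delta(v[:3],v[3]);M=Ro.from_rotvec(o["tcp_rot"]).as_matrix()
    print(o["time_s"],o["position"].round(4),"tool yaw y",np.degrees(np.arctan2(M[1,1],M[0,1])).round(1),"f",o["ft_force"].round(1),"q",o["qpos"].round(2))
    print("dist",np.linalg.norm(s*.4).round(3),"delta",s.round(4),r.round(4))
E
python3 d.py .40 .25 .26 -13.6;python3 d.py .45 -.05 .27 166.4
```

```text
1.2 [0.2072 0.4824 0.2267] tool yaw y 66.7 f [ 0.2  0.3 -0.7] q [ 1.02  0.34  1.52 -0.    1.28 -0.15]
dist 0.304 delta [-0.6721 -0.3435 -0.0832] [ 1.0000e-04 -1.0000e-04  1.7855e+00]
1.2 [0.2072 0.4824 0.2267] tool yaw y 66.7 f [ 0.2  0.3 -0.7] q [ 1.02  0.34  1.52 -0.    1.28 -0.15]
dist 0.587 delta [-1.083  -0.9833 -0.1082] [ 1.0000e-04  1.0000e-04 -2.2145e+00]
```

Call:
move_arm(
  deltas=[
    [[-0.1, -0.05, -0.02, 0, 0, 0.18, 1], [-0.2, -0.1, -0.03, 0, 0, 0.36, 1], [-0.31, -0.16, -0.05, 0, 0, 0.54, 1], [-0.42, -0.21, -0.06, 0, 0, 0.72, 1], [-0.53, -0.26, -0.07, 0, 0, 0.9, 1]],
  ],
)

```text
time_s: 1.7
position: [0.3619, 0.3016, 0.2553]
tcp_rot: [1.666, 2.663, 0.001]
ft_force: [0.8, 0.1, -0.3]
grip_width: 0.996
finger_force: 0.0
```

```bash
python3 d.py .44 .05 .26 -13.6
```

```text
1.7 [0.3619 0.3016 0.2553] tool yaw y 25.9 f [ 0.8  0.1 -0.3] q [0.53 0.22 1.61 0.   1.31 0.08]
dist 0.263 delta [-0.651  -0.0996 -0.012 ] [ 1.200e-03 -6.000e-04  8.787e-01]
```

Call:
move_arm(
  deltas=[
    [[-0.12, -0.02, 0, 0, 0, 0.18, 1], [-0.24, -0.04, 0, 0, 0, 0.36, 1], [-0.36, -0.06, -0.01, 0, 0, 0.54, 1], [-0.48, -0.08, -0.01, 0, 0, 0.72, 1], [-0.6, -0.09, -0.01, 0, 0, 0.88, 1]],
  ],
)

```text
time_s: 2.2
position: [0.4349, 0.07, 0.2591]
tcp_rot: [2.47, 1.941, 0.001]
ft_force: [1.0, -0.2, 0.1]
grip_width: 0.996
finger_force: 0.0
```

```bash
python3 d.py .46 -.27 .26 -13.6
```

```text
2.2 [0.4349 0.07   0.2591] tool yaw y -13.7 f [ 1.  -0.2  0.1] q [-0.01  0.16  1.68  0.    1.3   0.22]
dist 0.341 delta [-0.8111  0.262  -0.0023] [ 0.001  -0.0004 -0.0017]
```

Call:
move_arm(
  deltas=[
    [[-0.12, 0.04, 0, 0, 0, 0, 1], [-0.24, 0.08, 0, 0, 0, 0, 1], [-0.36, 0.12, 0, 0, 0, 0, 1], [-0.46, 0.15, 0, 0, 0, 0, 1], [-0.5, 0.16, 0, 0, 0, 0, 1]],
  ],
)

```text
time_s: 2.7
position: [0.4509, -0.1412, 0.2586]
tcp_rot: [2.467, 1.943, -0.001]
ft_force: [-0.8, 0.7, -0.2]
grip_width: 1.0
finger_force: 0.0
```

```bash
cat > w.py <<'E'
import sys,pickle
from h import *
k=sys.argv[1];c=cal("wrist");p,D=get_image("wrist");save("w%s.png"%k,p);res={}
for t in["cap","lever_tip","guard_ridge","button_top"]:
    res[t]=[(r["score"],r["at"][1],r["at"][0]) for r in finder.tip_of("wrist",t)]
    print(t,[(round(s,2),round(u),round(v),dep("wrist",min(u,639),min(v,479),D,c).round(3)) for s,u,v in res[t]])
pickle.dump((c,D,res),open("w%s.pkl"%k,"wb"))
E
python3 w.py 1;python3 d.py .46 -.27 .26 -13.6
```

```text
cap [(0.69, 380, 342, array([ 0.481, -0.267,  0.108])), (0.69, 394, 158, array([ 0.536, -0.104,  0.04 ])), (0.59, 274, 343, array([ 0.354, -0.291,  0.029]))]
lever_tip []
guard_ridge [(0.58, 382, 404, array([ 0.469, -0.342,  0.118]))]
button_top []
2.95 [ 0.4508 -0.1366  0.2587] tool yaw y -13.3 f [ 0.1 -1.   0.3] q [-0.46  0.22  1.61  0.    1.32 -0.22]
dist 0.134 delta [-0.3191  0.0993 -0.0035] [-0.0003 -0.0007  0.0059]
```

Call:
move_arm(
  deltas=[
    [[-0.1, 0.03, 0, 0, 0, 0, 1], [-0.2, 0.06, 0, 0, 0, 0, 1], [-0.28, 0.08, 0, 0, 0, 0, 1], [-0.31, 0.1, 0, 0, 0, 0, 1], [-0.32, 0.1, 0, 0, 0, 0, 1]],
  ],
)

```text
time_s: 3.45
position: [0.4609, -0.2713, 0.2585]
tcp_rot: [-2.464, -1.949, -0.0]
ft_force: [-0.1, -0.0, -0.0]
grip_width: 0.998
finger_force: 0.0
```

```bash
cat > wc.py <<'E'
import sys,pickle
from h import *
# box frame fit + parts from wrist depth
def cloudw(k):
    c,D,res=pickle.load(open("w%s.pkl"%k,"rb"));K,R,t=c
    v,u=np.mgrid[:480,:640];x=(u-K[0,2])/K[0,0];y=(v-K[1,2])/K[1,1];r=np.hypot(x,y)+1e-9
    d=np.stack([x/r*np.tan(np.minimum(r,1.4)),y/r*np.tan(np.minimum(r,1.4)),np.ones_like(r)],-1)*D[...,None]
    W=(d-t)@R;W[(D<=.02)|(r>1.3)]=np.nan;return W
for k in sys.argv[1:]:
    W=cloudw(k)
    with np.errstate(all="ignore"):
        reg=(W[...,0]>.36)&(W[...,0]<.63)&(W[...,1]>-.45)&(W[...,1]<-.12)
        q=W[reg&(W[...,2]>.062)&(W[...,2]<.078)];print(k,"box",cv2.minAreaRect((q[:,:2]*1000).astype(np.float32)),np.median(q[:,2]))
        n,l=cv2.connectedComponents((reg&(W[...,2]>.088)).astype(np.uint8))
    for i in range(1,n):
        s=W[l==i]
        if len(s)>30:
            h=s[s[:,2]>s[:,2].max()-.007];print(len(s),s.min(0).round(3),s.max(0).round(3),cv2.minAreaRect((h[:,:2]*1000).astype(np.float32)))
E
python3 w.py 2;python3 wc.py 1 2; python3 d.py .482 -.289 .12 -13.6
```

```text
cap [(0.86, 231, 258, array([ 0.353, -0.298,  0.04 ])), (0.84, 359, 48, array([ 0.536, -0.116,  0.042])), (0.76, 380, 341, array([ 0.493, -0.449,  0.026]))]
lever_tip [(0.59, 413, 162, array([ 0.537, -0.224,  0.163]))]
guard_ridge [(0.78, 349, 309, array([ 0.468, -0.348,  0.117]))]
button_top []
1 box ((499.198486328125, -291.59088134765625), (207.9197540283203, 150.0084228515625), 76.13590240478516) 0.07020022297836767
37153 [ 0.433 -0.362  0.088] [ 0.551 -0.12   0.375] ((514.0326538085938, -133.3229217529297), (36.45090103149414, 82.1557388305664), 56.73270797729492)
1064 [ 0.405 -0.14   0.258] [ 0.41  -0.12   0.304] ((408.50177001953125, -122.47042846679688), (3.511150360107422, 4.8539862632751465), 1.3849291801452637)
420 [ 0.464 -0.284  0.088] [ 0.503 -0.266  0.112] ((486.87713623046875, -270.14471435546875), (6.962296485900879, 29.444990158081055), 77.51110076904297)
1241 [ 0.402 -0.141  0.299] [ 0.408 -0.12   0.34 ] ((406.4721984863281, -123.22462463378906), (6.939129829406738, 1.6541848182678223), 67.90377807617188)
806 [ 0.36  -0.13   0.366] [ 0.391 -0.12   0.368] ((375.6940
[... 305 characters left out ...]
6), (20.7244815826416, 20.800317764282227), 53.325347900390625)
1926 [ 0.462 -0.309  0.088] [ 0.503 -0.267  0.113] ((482.85479736328125, -287.60760498046875), (41.047149658203125, 40.193302154541016), 76.73693084716797)
2979 [ 0.434 -0.377  0.088] [ 0.503 -0.316  0.12 ] ((468.36297607421875, -345.8128356933594), (9.762504577636719, 44.04426956176758), 76.02204895019531)
92948 [ 0.367 -0.314  0.257] [ 0.561 -0.214  0.381] ((451.0692138671875, -243.4198760986328), (6.495291709899902, 68.13893127441406), 78.54813385009766)
3.7 [ 0.4604 -0.2697  0.259 ] tool yaw y -13.3 f [-0.3  0.2  0.1] q [-0.67  0.33  1.44  0.    1.36 -0.44]
dist 0.142 delta [-0.0346  0.0636  0.3474] [ 0.0002 -0.0004  0.0076]
```

View pics/w2.png

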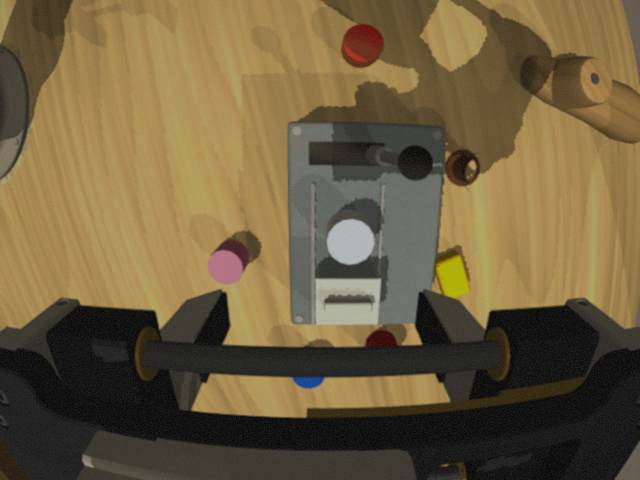

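The wrist view shows the white cap at (350,242) between the lever ball (415,163) and the guard ridge (350,303). Both views agree: box centre (0.4998,-0.2933), yaw -13.75°, cap (0.483,-0.2875) with its top at z 0.111. Moving in to grasp it.

Call:
move_arm(
  deltas=[
    [[-0.035, 0.066, 0.05, 0, 0, 0, 1], [-0.035, 0.066, 0.16, 0, 0, 0, 1], [-0.035, 0.066, 0.27, 0, 0, 0, 1], [-0.035, 0.066, 0.34, 0, 0, 0, 1], [-0.035, 0.066, 0.34, 0, 0, 0, 1]],
  ],
  newtons=10,
)

```text
time_s: 4.2
position: [0.4808, -0.2882, 0.1191]
tcp_rot: [-2.457, -1.944, 0.003]
ft_force: [0.3, -0.7, 0.9]
grip_width: 1.002
finger_force: 0.0
```

```bash
python3 d.py .483 -.2877 .078 -13.75
```

```text
4.2 [ 0.4808 -0.2882  0.1191] tool yaw y -13.3 f [ 0.3 -0.7  0.9] q [-0.68  0.52  1.57  0.    1.07 -0.45]
dist 0.041 delta [0.0022 0.0059 0.1026] [-0.0096 -0.0048  0.0103]
```

Call:
move_arm(
  deltas=[
    [[0.001, 0.004, 0.06, 0, 0, 0, 1], [0.001, 0.004, 0.1, 0, 0, 0, 1], [0.001, 0.004, 0.1, 0, 0, 0, 0.3], [0.001, 0.004, 0.1, 0, 0, 0, 0.3], [0.001, 0.004, 0.1, 0, 0, 0, 0.3]],
  ],
  newtons=10,
)

```text
time_s: 4.7
position: [0.4853, -0.2913, 0.0847]
tcp_rot: [2.462, 1.947, 0.001]
ft_force: [0.7, -0.1, 1.0]
grip_width: 0.786
finger_force: 0.0
```

Call:
move_arm(
  deltas=[
    [[0, 0, 0, 0, 0, 0, 0.3], [0, 0, 0, 0, 0, 0, 0.3], [0, 0, 0, 0, 0, 0, 0.3], [0, 0, 0, 0, 0, 0, 0.3], [0, 0, 0, 0, 0, 0, 0.3]],
  ],
)

```text
time_s: 5.2
position: [0.4842, -0.2908, 0.0829]
tcp_rot: [-2.464, -1.948, 0.0]
ft_force: [-2.7, -0.3, 2.3]
grip_width: 0.457
finger_force: 10.0
```

Call:
move_arm(
  deltas=[
    [[0, 0, -0.04, 0, 0, 0, 0.3], [0, 0, -0.12, 0, 0, 0, 0.3], [0, 0, -0.22, 0, 0, 0, 0.3], [0, 0, -0.3, 0, 0, 0, 0.3], [0, 0, -0.35, 0, 0, 0, 0.3]],
  ],
  newtons=15,
)

```text
time_s: 5.7
position: [0.4851, -0.2913, 0.2255]
tcp_rot: [2.462, 1.946, 0.002]
ft_force: [0.4, -0.0, -0.1]
grip_width: 0.456
finger_force: 15.0
```

```bash
cat > e.py <<'E'
import sys
from h import *
p,D=get_image("scene");x=list(map(int,sys.argv[2:6]));save(sys.argv[1],cv2.resize(p[x[1]:x[3],x[0]:x[2]],None,fx=2.5,fy=2.5,interpolation=2))
E
python3 e.py s2.png 180 60 400 280; python3 d.py .46 .04 .24 -13.75; python3 d.py .466 .282 .22 -13.75;
```

```text
5.75 [ 0.4859 -0.292   0.228 ] tool yaw y -13.3 f [ 1.4 -0.4  2.6] q [-0.68  0.41  1.41  0.    1.31 -0.44]
dist 0.333 delta [ 0.7925 -0.2545 -0.0343] [0.0092 0.0041 0.0089]
5.75 [ 0.4859 -0.292   0.228 ] tool yaw y -13.3 f [ 1.4 -0.4  2.6] q [-0.68  0.41  1.41  0.    1.31 -0.44]
dist 0.574 delta [ 1.3848 -0.3799  0.0129] [0.0092 0.0041 0.0089]
```

View pics/s2.png

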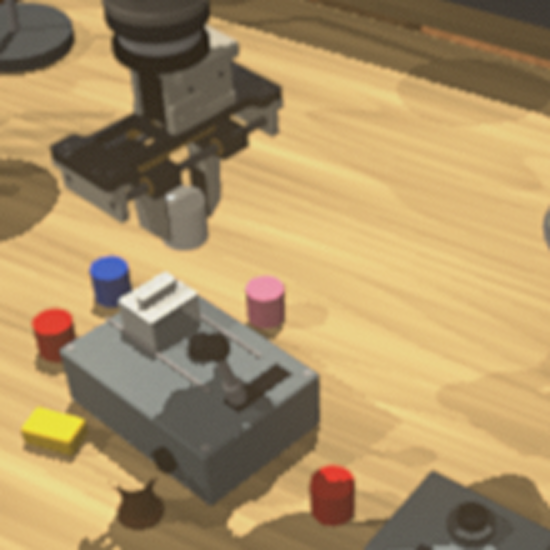

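The crop shows the cap in the fingers (185,215), the lever still up, and nothing else disturbed. Carrying it to the crate.

Call:
move_arm(
  deltas=[
    [[0.08, -0.025, 0, 0, 0, 0, 0.3], [0.2, -0.06, -0.01, 0, 0, 0, 0.3], [0.32, -0.1, -0.01, 0, 0, 0, 0.3], [0.44, -0.14, -0.01, 0, 0, 0, 0.3], [0.56, -0.18, -0.01, 0, 0, 0, 0.3]],
  ],
)

```text
time_s: 6.25
position: [0.4655, -0.0564, 0.226]
tcp_rot: [-2.465, -1.947, 0.0]
ft_force: [1.4, 0.1, -0.6]
grip_width: 0.458
finger_force: 15.0
```

Call:
move_arm(
  deltas=[
    [[0.12, -0.03, 0, 0, 0, 0, 0.3], [0.24, -0.06, 0, 0, 0, 0, 0.3], [0.36, -0.09, 0, 0, 0, 0, 0.3], [0.48, -0.12, 0, 0, 0, 0, 0.3], [0.6, -0.15, 0, 0, 0, 0, 0.3]],
  ],
)

```text
time_s: 6.75
position: [0.4627, 0.1911, 0.2261]
tcp_rot: [-2.465, -1.948, 0.0]
ft_force: [1.1, -0.6, 0.4]
grip_width: 0.457
finger_force: 15.0
```

```bash
python3 d.py .47 .28 .065 -8
```

```text
6.75 [0.4627 0.1911 0.2261] tool yaw y -13.4 f [ 1.1 -0.6  0.4] q [0.24 0.3  1.59 0.   1.25 0.47]
dist 0.184 delta [ 0.2204 -0.0335  0.4027] [-4.00e-04  1.00e-04 -1.19e-01]
```

Call:
move_arm(
  deltas=[
    [[0.1, -0.015, 0, 0, 0, -0.06, 0.3], [0.18, -0.03, 0.02, 0, 0, -0.12, 0.3], [0.22, -0.035, 0.1, 0, 0, -0.12, 0.3], [0.22, -0.035, 0.2, 0, 0, -0.12, 0.3], [0.22, -0.035, 0.3, 0, 0, -0.12, 0.3]],
  ],
)

```text
time_s: 7.25
position: [0.4695, 0.2787, 0.1047]
tcp_rot: [-2.369, -2.064, -0.0]
ft_force: [0.4, 0.6, -0.4]
grip_width: 0.456
finger_force: 15.0
```

Call:
move_arm(
  deltas=[
    [[0, 0, 0.06, 0, 0, 0, 0.3], [0, 0, 0.1, 0, 0, 0, 0.3], [0, 0, 0.1, 0, 0, 0, 0.3], [0, 0, 0.1, 0, 0, 0, 0.62], [0, 0, 0.1, 0, 0, 0, 0.62]],
  ],
)

```text
time_s: 7.75
position: [0.4707, 0.2783, 0.0677]
tcp_rot: [2.37, 2.062, 0.003]
ft_force: [-0.4, 0.3, -0.6]
grip_width: 0.579
finger_force: 0.0
```

Call:
move_arm(
  deltas=[
    [[0, 0, 0, 0, 0, 0, 0.62], [0, 0, 0, 0, 0, 0, 0.62], [0, 0, -0.1, 0, 0, 0, 0.62], [0, 0, -0.22, 0, 0, 0, 0.62], [0, 0, -0.34, 0, 0, 0, 0.62]],
  ],
)

```text
time_s: 8.25
position: [0.4696, 0.2778, 0.2046]
tcp_rot: [-2.37, -2.062, 0.0]
ft_force: [0.6, 0.2, 0.3]
grip_width: 0.619
finger_force: 0.0
```

```bash
python3 e.py s3.png 330 150 600 400; python3 d.py .46 .04 .22 -13.5
```

```text
8.3 [0.4732 0.2795 0.2135] tool yaw y -7.9 f [2.1 0.7 7. ] q [0.39 0.39 1.49 0.   1.25 0.53]
dist 0.24 delta [-0.5973  0.0504 -0.0201] [ 0.0152 -0.0102  0.1235]
```

View pics/s3.png

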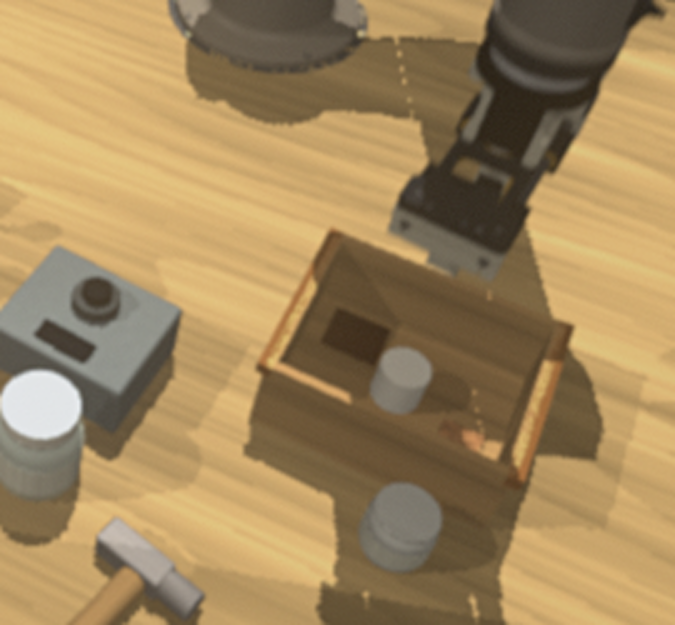

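The cap stands in the crate at (400,380). Going back to the breaker with the fingers shut.

Call:
move_arm(
  deltas=[
    [[-0.1, 0.01, -0.02, 0, 0, 0.04, 0], [-0.22, 0.02, -0.03, 0, 0, 0.08, 0], [-0.34, 0.03, -0.04, 0, 0, 0.13, 0], [-0.46, 0.04, -0.04, 0, 0, 0.13, 0], [-0.58, 0.05, -0.04, 0, 0, 0.13, 0]],
  ],
)

```text
time_s: 8.8
position: [0.4574, 0.0438, 0.2193]
tcp_rot: [2.471, 1.938, 0.002]
ft_force: [1.6, -0.3, 1.2]
grip_width: 0.235
finger_force: 0.0
```

```bash
python3 d.py .4823 -.289 .22 -13.75
```

```text
8.8 [0.4574 0.0438 0.2193] tool yaw y -13.8 f [ 1.6 -0.3  1.2] q [-0.07  0.23  1.71  0.    1.2   0.17]
dist 0.334 delta [-0.7931  0.2586 -0.0016] [ 0.0023 -0.0004 -0.0006]
```

Call:
move_arm(
  deltas=[
    [[-0.11, 0.035, -0.02, 0, 0, 0, 0], [-0.22, 0.07, -0.05, 0, 0, 0, 0], [-0.33, 0.105, -0.05, 0, 0, 0, 0], [-0.42, 0.14, -0.05, 0, 0, 0, 0], [-0.48, 0.16, -0.05, 0, 0, 0, 0]],
  ],
)

```text
time_s: 9.3
position: [0.4741, -0.1591, 0.2391]
tcp_rot: [2.473, 1.935, 0.001]
ft_force: [-0.1, 0.7, -0.9]
grip_width: 0.006
finger_force: 0.0
```

```bash
python3 w.py 3; python3 wc.py 3; python3 d.py .4823 -.289 .13 -13.75
```

```text
cap [(0.72, 374, 150, array([ 0.54 , -0.108,  0.04 ]))]
lever_tip [(0.86, 426, 310, array([ 0.539, -0.219,  0.161]))]
guard_ridge []
button_top []
3 box ((501.8741760253906, -287.7047424316406), (200.29893493652344, 151.1154327392578), 77.26313781738281) 0.07024555051097364
81805 [ 0.381 -0.235  0.088] [ 0.574 -0.12   0.361] ((464.41595458984375, -130.85939025878906), (6.387286186218262, 68.16731262207031), 78.57266235351562)
9.55 [ 0.4738 -0.1556  0.2387] tool yaw y -13.8 f [-0.2 -0.1 -1. ] q [-0.47  0.28  1.57  0.    1.28 -0.23]
dist 0.172 delta [-0.3189  0.1001  0.2717] [-0.     -0.0006 -0.0012]
```

View pics/w3.png

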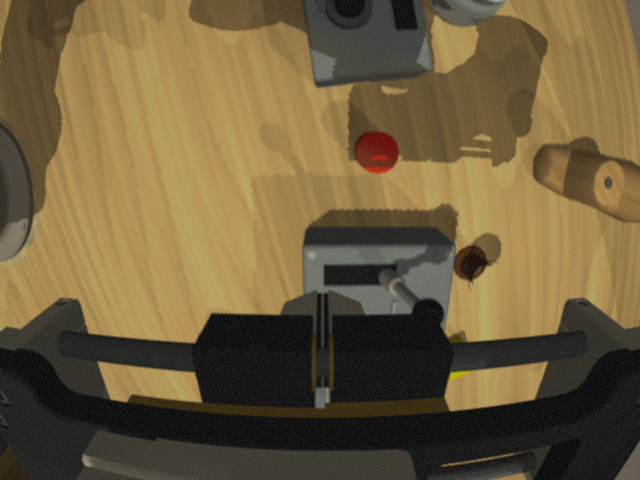

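The shut fingers hide the button in this view. The box pose is already well fixed, so I'll move over the button (0.4823,-0.289) and then go down.

Call:
move_arm(
  deltas=[
    [[-0.11, 0.035, 0, 0, 0, 0, 0], [-0.22, 0.07, 0, 0, 0, 0, 0], [-0.32, 0.1, 0.02, 0, 0, 0, 0], [-0.32, 0.1, 0.14, 0, 0, 0, 0], [-0.32, 0.1, 0.25, 0, 0, 0, 0]],
  ],
)

```text
time_s: 10.05
position: [0.4829, -0.2901, 0.138]
tcp_rot: [2.471, 1.937, 0.001]
ft_force: [-0.9, 0.7, -1.0]
grip_width: 0.001
finger_force: 0.0
```

```bash
python3 w.py 4; python3 d.py .4823 -.289 .089 -13.75
```

```text
cap [(0.65, 339, 3, array([ 0.537, -0.124,  0.041])), (0.64, 175, 286, array([ 0.358, -0.297,  0.032]))]
lever_tip [(0.63, 420, 155, array([ 0.537, -0.225,  0.163]))]
guard_ridge [(0.66, 319, 380, array([ 0.481, -0.295,  0.184]))]
button_top [(0.94, 322, 268, array([ 0.484, -0.289,  0.085]))]
10.3 [ 0.4837 -0.2899  0.1409] tool yaw y -13.7 f [-0.1 -1.5  0.8] q [-0.68  0.49  1.54  0.    1.11 -0.44]
dist 0.052 delta [ 0.0014 -0.0043  0.1298] [0.0036 0.0014 0.0008]
```

The wrist camera now sees the button at (0.484,-0.289,0.085), directly below. Pressing it.

Call:
move_arm(
  deltas=[
    [[0, 0, 0.07, 0, 0, 0, 0], [0, 0, 0.12, 0, 0, 0, 0], [0, 0, 0.14, 0, 0, 0, 0], [0, 0, 0.15, 0, 0, 0, 0], [0, 0, 0.157, 0, 0, 0, 0]],
  ],
)

```text
time_s: 10.8
position: [0.4834, -0.2905, 0.0776]
tcp_rot: [2.47, 1.937, 0.001]
ft_force: [-0.5, 0.7, 1.9]
grip_width: 0.011
finger_force: 0.9
```

```bash
python3 w.py 5; python3 d.py .4823 -.289 .077 -13.75
```

```text
cap [(0.67, 150, 317, array([ 0.359, -0.297,  0.025]))]
lever_tip [(0.95, 252, 164, array([ 0.489, -0.212,  0.163]))]
guard_ridge []
button_top []
11.05 [ 0.4831 -0.2906  0.0769] tool yaw y -13.8 f [0.8 1.  0.8] q [-0.68  0.57  1.61  0.    0.96 -0.44]
dist 0.002 delta [ 0.0034 -0.0028 -0.0003] [ 0.0028  0.001  -0.0012]
```

The lever is on its way down, so I'll keep holding and look again.

Call:
move_arm(
  deltas=[
    [[0, 0, 0.002, 0, 0, 0, 0], [0, 0, 0.002, 0, 0, 0, 0], [0, 0, 0.002, 0, 0, 0, 0], [0, 0, 0.002, 0, 0, 0, 0], [0, 0, 0.002, 0, 0, 0, 0]],
  ],
)

```text
time_s: 11.55
position: [0.4826, -0.2904, 0.0753]
tcp_rot: [2.472, 1.938, 0.0]
ft_force: [1.4, -1.2, 3.5]
grip_width: 0.004
finger_force: 1.5
```

```bash
python3 w.py 6; python3 w.py 7;python3 d.py .4823 -.289 .17 -13.75
```

```text
cap [(0.67, 149, 317, array([ 0.36 , -0.296,  0.026]))]
lever_tip [(0.6, 134, 159, array([ 0.439, -0.2  ,  0.116]))]
guard_ridge []
button_top [(0.18, 487, 337, array([ 0.586, -0.371,  0.022]))]
cap [(0.68, 152, 319, array([ 0.36 , -0.299,  0.023]))]
lever_tip [(0.94, 133, 163, array([ 0.439, -0.201,  0.117]))]
guard_ridge []
button_top []
12.05 [ 0.4825 -0.2903  0.0753] tool yaw y -13.8 f [ 1.6 -2.2  4.3] q [-0.68  0.57  1.61 -0.    0.96 -0.44]
dist 0.095 delta [ 0.0031 -0.0012 -0.2368] [ 0.0008  0.0004 -0.0011]
```

The lever has dropped: the ball is steady at about (0.431,-0.201,0.105). Releasing the button and going round to the front of the ball.

Call:
move_arm(
  deltas=[
    [[0, 0, -0.06, 0, 0, 0, 0], [0, 0, -0.15, 0, 0, 0, 0], [0, 0, -0.25, 0, 0, 0, 0], [0, 0, -0.31, 0, 0, 0, 0], [0, 0, -0.31, 0, 0, 0, 0]],
  ],
)

```text
time_s: 12.55
position: [0.483, -0.2905, 0.202]
tcp_rot: [2.469, 1.936, 0.002]
ft_force: [0.5, 0.9, 0.5]
grip_width: 0.0
finger_force: 0.0
```

```bash
python3 d.py .3885 -.189 .19 -13.75
```

```text
12.55 [ 0.483  -0.2905  0.202 ] tool yaw y -13.8 f [0.5 0.9 0.5] q [-0.68  0.43  1.46  0.    1.25 -0.44]
dist 0.139 delta [ 0.19   -0.2901  0.0287] [ 0.0049  0.0019 -0.001 ]
```

Call:
move_arm(
  deltas=[
    [[0.05, -0.08, 0, 0, 0, 0, 0], [0.11, -0.17, 0, 0, 0, 0, 0], [0.17, -0.26, 0, 0, 0, 0, 0], [0.19, -0.29, 0, 0, 0, 0, 0], [0.19, -0.29, 0.04, 0, 0, 0, 0]],
  ],
)

```text
time_s: 13.05
position: [0.386, -0.1865, 0.1829]
tcp_rot: [-2.47, -1.939, 0.0]
ft_force: [0.4, -0.3, 0.2]
grip_width: 0.003
finger_force: 0.0
```

```bash
python3 w.py 8; python3 d.py .3885 -.189 .09 -13.75
```

```text
cap [(0.65, 462, 109, array([ 0.525, -0.111,  0.04 ])), (0.5, 389, 258, array([ 0.43 , -0.195,  0.115]))]
lever_tip [(0.64, 388, 259, array([ 0.429, -0.195,  0.115]))]
guard_ridge [(0.83, 461, 412, array([ 0.423, -0.169,  0.283]))]
button_top [(0.86, 465, 335, array([ 0.486, -0.292,  0.084]))]
13.3 [ 0.3876 -0.1885  0.1826] tool yaw y -13.8 f [ 0.1 -0.4 -0.6] q [-0.63  0.22  1.83  0.    1.09 -0.39]
dist 0.093 delta [-0.0008  0.0028  0.2316] [-0.0021 -0.0011 -0.0013]
```

Call:
move_arm(
  deltas=[
    [[0, 0, 0.09, 0, 0, 0, 0], [0, 0, 0.18, 0, 0, 0, 0], [0, 0, 0.23, 0, 0, 0, 0], [0, 0, 0.23, 0, 0, 0, 0], [0, 0, 0.23, 0, 0, 0, 0]],
  ],
)

```text
time_s: 13.8
position: [0.3882, -0.189, 0.0915]
tcp_rot: [-2.472, -1.938, -0.0]
ft_force: [-0.4, 0.5, 0.2]
grip_width: 0.005
finger_force: 0.0
```

Call:
move_arm(
  deltas=[
    [[0, 0.02, 0, 0, 0, 0, 0], [0, 0.035, 0, 0, 0, 0, 0], [0, 0.055, -0.025, 0, 0, 0, 0], [0, 0.075, -0.045, 0, 0, 0, 0], [0, 0.09, -0.06, 0, 0, 0, 0]],
  ],
)

```text
time_s: 14.3
position: [0.4208, -0.1968, 0.1164]
tcp_rot: [-2.468, -1.937, 0.006]
ft_force: [-14.8, 1.3, 12.2]
grip_width: 0.004
finger_force: 8.7
```

```bash
python3 w.py 9; python3 d.py .4212 -.197 .114 -13.75
```

```text
cap [(0.8, 454, 97, array([ 0.529, -0.112,  0.041]))]
lever_tip [(0.94, 384, 321, array([ 0.447, -0.165,  0.191])), (0.26, 566, 257, array([ 0.586, -0.227,  0.07 ]))]
guard_ridge []
button_top [(0.49, 442, 383, array([ 0.457, -0.178,  0.206]))]
14.55 [ 0.4207 -0.1968  0.1163] tool yaw y -13.8 f [-13.8   0.5  11.5] q [-0.6   0.36  1.84 -0.    0.94 -0.36]
dist 0.002 delta [-0.0003  0.0013  0.0057] [-0.006   0.0004 -0.    ]
```

View pics/w9.png

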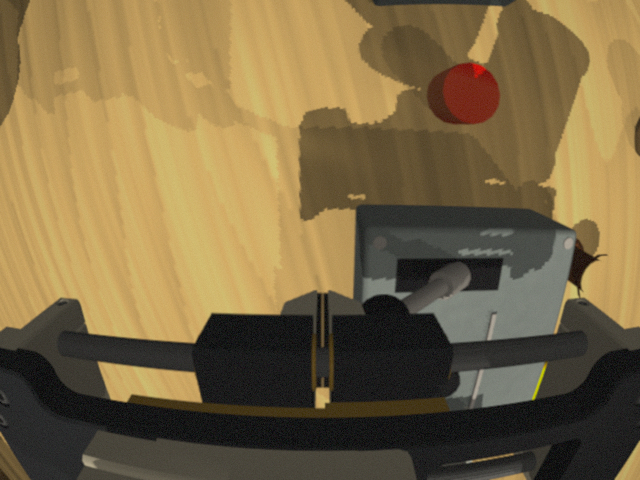

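The wrist view shows the ball (385,303) still down, with the fingertips resting on its upper side because I rose too early. I'll back off, go lower, and push flat with the finger flank.

Call:
move_arm(
  deltas=[
    [[0, -0.03, 0, 0, 0, 0, 0], [0, -0.07, 0, 0, 0, 0, 0], [0, -0.085, 0.03, 0, 0, 0, 0], [0, -0.085, 0.075, 0, 0, 0, 0], [0, -0.085, 0.075, 0, 0, 0, 0]],
  ],
)

```text
time_s: 15.05
position: [0.3896, -0.1889, 0.0846]
tcp_rot: [-2.471, -1.938, 0.0]
ft_force: [0.6, -0.3, 0.7]
grip_width: 0.006
finger_force: 0.0
```

Call:
move_arm(
  deltas=[
    [[0, 0.02, 0, 0, 0, 0, 0], [0, 0.04, 0, 0, 0, 0, 0], [0, 0.055, 0, 0, 0, 0, 0], [0, 0.07, 0, 0, 0, 0, 0], [0, 0.085, 0, 0, 0, 0, 0]],
  ],
)

```text
time_s: 15.55
position: [0.4047, -0.1916, 0.0851]
tcp_rot: [-2.439, -1.922, 0.037]
ft_force: [-92.6, 4.0, 73.5]
grip_width: 0.003
finger_force: 49.5
```

```bash
python3 w.py 10; python3 d.py .4212 -.197 .09 -13.75
```

```text
cap [(0.82, 496, 96, array([ 0.525, -0.109,  0.04 ])), (0.31, 473, 347, array([ 0.455, -0.173,  0.164]))]
lever_tip []
guard_ridge []
button_top [(0.95, 483, 418, array([ 0.45 , -0.176,  0.186]))]
15.8 [ 0.4044 -0.1917  0.0853] tool yaw y -13.6 f [-77.7   3.5  61.3] q [-0.61  0.4   1.88 -0.01  0.89 -0.36]
dist 0.018 delta [-0.0029  0.0434 -0.0135] [-0.0534 -0.0046  0.0039]
```

The finger backs are tapered and wedge the ball downward. I'll back off, turn the tool 90°, take the ball lightly between the pads along the box's y axis, and carry it round the arc.

Call:
move_arm(
  deltas=[
    [[0, -0.02, 0, 0, 0, 0, 0], [0, -0.06, 0, 0, 0, 0, 0], [0, -0.08, -0.06, 0, 0, 0, 0], [0, -0.08, -0.16, 0, 0, 0.1, 0], [0, -0.08, -0.27, 0, 0, 0.28, 0.3]],
  ],
)

```text
time_s: 16.3
position: [0.392, -0.1896, 0.195]
tcp_rot: [-2.673, -1.65, -0.0]
ft_force: [1.5, -0.7, -0.1]
grip_width: 0.05
finger_force: 0.0
```

Call:
move_arm(
  deltas=[
    [[0, 0, 0, 0, 0, 0.18, 0.5], [0, 0, 0, 0, 0, 0.36, 0.5], [0, 0, 0, 0, 0, 0.54, 0.5], [0, 0, 0, 0, 0, 0.72, 0.5], [0, 0, 0, 0, 0, 0.9, 0.5]],
  ],
)

```text
time_s: 16.8
position: [0.3929, -0.1901, 0.1944]
tcp_rot: [3.078, 0.62, 0.003]
ft_force: [-0.9, -1.0, 0.4]
grip_width: 0.47
finger_force: 0.0
```

```bash
python3 w.py 11; python3 d.py .4325 -.2 .18 -103.75
```

```text
cap [(0.72, 571, 234, array([ 0.486, -0.372,  0.105])), (0.62, 407, 302, array([ 0.419, -0.219,  0.21 ])), (0.6, 537, 307, array([ 0.4  , -0.452,  0.022])), (0.32, 563, 125, array([ 0.585, -0.373,  0.024]))]
lever_tip [(0.79, 356, 208, array([ 0.433, -0.197,  0.118]))]
guard_ridge [(0.74, 549, 245, array([ 0.468, -0.347,  0.116]))]
button_top [(0.93, 487, 189, array([ 0.483, -0.291,  0.085]))]
17.05 [ 0.3922 -0.1898  0.1936] tool yaw y -66.7 f [0.5 0.2 0.4] q [-0.63  0.21  1.81  0.    1.12  0.54]
dist 0.044 delta [0.0823 0.0633 0.0341] [ 8.000e-04 -1.100e-03  8.235e-01]
```

Call:
move_arm(
  deltas=[
    [[0.03, 0.02, 0, 0, 0, 0.18, 0.55], [0.06, 0.04, 0, 0, 0, 0.36, 0.55], [0.082, 0.063, 0, 0, 0, 0.54, 0.55], [0.082, 0.063, 0, 0, 0, 0.72, 0.55], [0.082, 0.063, 0, 0, 0, 0.823, 0.55]],
  ],
)

```text
time_s: 17.55
position: [0.4322, -0.2, 0.1931]
tcp_rot: [-3.118, 0.384, -0.0]
ft_force: [-0.5, 0.4, -0.2]
grip_width: 0.545
finger_force: 0.0
```

```bash
python3 w.py 12; python3 d.py .4331 -.1997 .086 -103.75
```

```text
cap [(0.82, 568, 199, array([ 0.401, -0.452,  0.031])), (0.7, 554, 107, array([ 0.496, -0.448,  0.027])), (0.59, 206, 135, array([ 0.537, -0.124,  0.041])), (0.55, 443, 275, array([ 0.359, -0.299,  0.037]))]
lever_tip [(0.65, 321, 252, array([ 0.437, -0.2  ,  0.117]))]
guard_ridge [(0.96, 517, 163, array([ 0.466, -0.347,  0.117]))]
button_top [(0.89, 426, 150, array([ 0.483, -0.29 ,  0.085]))]
17.8 [ 0.4318 -0.1999  0.1932] tool yaw y -103.8 f [ 0.1 -0.4  0.2] q [-0.59  0.28  1.71  0.    1.15  1.22]
dist 0.107 delta [ 0.0029 -0.0013  0.268 ] [-0.     -0.0002 -0.0001]
```

Call:
move_arm(
  deltas=[
    [[0.003, 0, 0.09, 0, 0, 0, 0.55], [0.003, 0, 0.18, 0, 0, 0, 0.55], [0.003, 0, 0.25, 0, 0, 0, 0.55], [0.003, 0, 0.268, 0, 0, 0, 0.55], [0.003, 0, 0.268, 0, 0, 0, 0.2]],
  ],
  newtons=5,
)

```text
time_s: 18.3
position: [0.4326, -0.2, 0.0855]
tcp_rot: [-3.118, 0.379, 0.003]
ft_force: [0.2, 0.2, 0.2]
grip_width: 0.501
finger_force: 0.0
```

Call:
move_arm(
  deltas=[
    [[0, 0, 0, 0, 0, 0, 0.2], [0, 0, 0, 0, 0, 0, 0.2], [0, 0, 0, 0, 0, 0, 0.2], [0, 0, 0, 0, 0, 0, 0.2], [0, 0, 0, 0, 0, 0, 0.2]],
  ],
  newtons=5,
)

```text
time_s: 18.8
position: [0.4336, -0.2008, 0.087]
tcp_rot: [3.117, -0.381, 0.004]
ft_force: [-0.2, -0.9, 7.0]
grip_width: 0.277
finger_force: 5.0
```

```bash
python3 d.py .4331 -.1997 .086 -103.75
```

```text
18.8 [ 0.4336 -0.2008  0.087 ] tool yaw y -103.9 f [-0.2 -0.9  7. ] q [-0.59  0.43  1.84 -0.    0.87  1.22]
dist 0.002 delta [-0.002  -0.0023  0.0024] [ 0.0012 -0.0031 -0.0039]
```

The ball is gripped (25.5 mm). Carrying it along the arc.

Call:
move_arm(
  deltas=[
    [[0.012, 0, -0.019, 0, 0, 0, 0.2], [0.025, 0, -0.036, 0, 0, 0, 0.2], [0.057, 0, -0.067, 0, 0, 0, 0.2], [0.092, 0, -0.092, 0, 0, 0, 0.2], [0.132, 0, -0.11, 0, 0, 0, 0.2]],
  ],
)

```text
time_s: 19.3
position: [0.4848, -0.2133, 0.1312]
tcp_rot: [3.118, -0.381, 0.0]
ft_force: [-1.8, -3.5, -1.2]
grip_width: 0.275
finger_force: 5.0
```

Call:
move_arm(
  deltas=[
    [[0.043, 0, -0.011, 0, 0, 0, 0.2], [0.085, 0, -0.015, 0, 0, 0, 0.2], [0.12, 0, -0.012, 0, 0, 0, 0.2], [0.138, 0, -0.01, 0, 0, 0, 0.2], [0.138, 0, -0.01, 0, 0, 0, 0.2]],
  ],
)

```text
time_s: 19.8
position: [0.539, -0.2265, 0.1345]
tcp_rot: [3.118, -0.381, 0.003]
ft_force: [0.8, -2.0, 6.0]
grip_width: 0.274
finger_force: 5.0
```

```bash
python3 w.py 13; python3 d.py .4331 -.1997 .086 -103.75
```

```text
cap [(0.97, 195, 262, array([ 0.552, -0.129,  0.037])), (0.75, 578, 308, array([ 0.556, -0.312,  0.208])), (0.69, 578, 222, array([ 0.504, -0.451,  0.024]))]
lever_tip [(0.84, 319, 337, array([ 0.544, -0.226,  0.165])), (0.49, 531, 347, array([ 0.555, -0.289,  0.217]))]
guard_ridge [(0.61, 534, 348, array([ 0.554, -0.29 ,  0.217]))]
button_top []
20.05 [ 0.5378 -0.2262  0.1348] tool yaw y -103.9 f [-0.3 -1.2  5.5] q [-0.53  0.53  1.49  0.    1.12  1.28]
dist 0.119 delta [-0.2703 -0.0013  0.1216] [ 0.0002 -0.0017 -0.0041]
```

The ball is now at about (0.54,-0.226,0.152), past centre. I'll open and rise.

Call:
move_arm(
  deltas=[
    [[0, 0, 0, 0, 0, 0, 0.55], [0, 0, 0, 0, 0, 0, 0.55], [0, 0, 0, 0, 0, 0, 0.55], [0, 0, -0.05, 0, 0, 0, 0.55], [0, 0, -0.13, 0, 0, 0, 0.55]],
  ],
)

```text
time_s: 20.55
position: [0.5362, -0.2253, 0.184]
tcp_rot: [-3.116, 0.381, 0.009]
ft_force: [0.4, -0.5, -0.3]
grip_width: 0.545
finger_force: 0.0
```

Call:
move_arm(
  deltas=[
    [[0, 0, -0.05, 0, 0, -0.18, 0], [0, 0, -0.05, 0, 0, -0.36, 0], [0, 0, -0.05, 0, 0, -0.54, 0], [0, 0, -0.05, 0, 0, -0.72, 0], [0, 0, -0.05, 0, 0, -0.9, 0]],
  ],
)

```text
time_s: 21.05
position: [0.5374, -0.2259, 0.2055]
tcp_rot: [-3.054, -0.73, 0.001]
ft_force: [-0.9, 0.1, 0.3]
grip_width: 0.163
finger_force: 0.0
```

```bash
python3 w.py 14; python3 wc.py 14; python3 d.py .457 -.392 .22 -13.75
```

```text
cap [(0.73, 480, 335, array([ 0.5  , -0.449,  0.02 ])), (0.7, 312, 382, array([ 0.362, -0.301,  0.024])), (0.69, 222, 162, array([ 0.549, -0.12 ,  0.04 ]))]
lever_tip [(0.92, 328, 266, array([ 0.546, -0.225,  0.165]))]
guard_ridge []
button_top []
14 box ((499.7721252441406, -292.9781494140625), (210.20924377441406, 150.44354248046875), 76.24505615234375) 0.07028858882981842
1610 [ 0.521 -0.239  0.088] [ 0.555 -0.214  0.166] ((541.8493041992188, -226.33782958984375), (21.514896392822266, 21.65768814086914), 59.1957893371582)
94803 [ 0.485 -0.315  0.205] [ 0.613 -0.126  0.328] ((552.6693725585938, -199.69027709960938), (6.103693008422852, 68.188720703125), 29.01422119140625)
21.3 [ 0.5376 -0.2261  0.2057] tool yaw y -63.6 f [ 0.6 -0.   0.2] q [-0.53  0.47  1.39  0.    1.29  0.58]
dist 0.185 delta [-0.3648  0.2821 -0.0359] [-7.0000e-04 -1.0000e-04 -1.1085e+00]
```

The lever is resting at its up stop by itself, at the same spot as at the start. On to the guard: approach from the box's -y side.

Call:
move_arm(
  deltas=[
    [[-0.07, 0.055, -0.03, 0, 0, -0.18, 0], [-0.15, 0.115, -0.03, 0, 0, -0.36, 0], [-0.23, 0.175, -0.03, 0, 0, -0.54, 0], [-0.31, 0.235, -0.03, 0, 0, -0.72, 0], [-0.365, 0.282, -0.03, 0, 0, -0.9, 0]],
  ],
)

```text
time_s: 21.8
position: [0.4562, -0.3944, 0.2178]
tcp_rot: [-2.617, -1.738, 0.001]
ft_force: [0.1, -1.2, 0.5]
grip_width: 0.009
finger_force: 0.0
```

```bash
python3 w.py 15; python3 wc.py 15; python3 d.py .4566 -.3939 .085 -13.75
```

```text
cap [(0.83, 297, 295, array([ 0.404, -0.455,  0.04 ])), (0.81, 190, 180, array([ 0.357, -0.308,  0.04 ])), (0.71, 381, 264, array([ 0.493, -0.457,  0.039]))]
lever_tip []
guard_ridge [(0.59, 312, 178, array([ 0.47 , -0.345,  0.118]))]
button_top [(0.78, 302, 99, array([ 0.485, -0.289,  0.086]))]
15 box ((499.43719482421875, -294.3191223144531), (209.33209228515625, 150.9535369873047), 76.26278686523438) 0.07034754494162432
320 [ 0.517 -0.233  0.088] [ 0.535 -0.216  0.109] ((525.397216796875, -226.28358459472656), (2.676272392272949, 13.02534008026123), 61.69326400756836)
5285 [ 0.434 -0.376  0.088] [ 0.503 -0.316  0.12 ] ((468.1789245605469, -346.4826354980469), (10.56335735321045, 44.39760208129883), 75.39598083496094)
93640 [ 0.365 -0.45   0.218] [ 0.557 -0.324  0.341] ((451.2608947753906, -364.6737060546875), (6.065357685089111, 68.3154525756836), 70.76123809814453)
22.05 [ 0.4578 -0.3918  0.2177] tool yaw y -23.1 f [ 0.3 -0.  -0.7] q [-0.84  0.49  1.31  0.    1.34 -0.43]
dist 0.133 delta [-0.0063 -0.0004  0.3318] [-0.0004 -0.0011 -0.2084]
```

Call:
move_arm(
  deltas=[
    [[-0.008, 0, 0.05, 0, 0, -0.12, 0], [-0.008, 0, 0.14, 0, 0, -0.21, 0], [-0.008, 0, 0.23, 0, 0, -0.21, 0], [-0.008, 0, 0.31, 0, 0, -0.21, 0], [-0.008, 0, 0.332, 0, 0, -0.21, 0]],
  ],
)

```text
time_s: 22.55
position: [0.4557, -0.3923, 0.0817]
tcp_rot: [-2.462, -1.941, 0.0]
ft_force: [-0.5, -0.4, 0.1]
grip_width: 0.003
finger_force: 0.0
```

Call:
move_arm(
  deltas=[
    [[0.012, 0, 0, 0, 0, 0, 0], [0.024, 0, 0, 0, 0, 0, 0], [0.036, 0, 0, 0, 0, 0, 0], [0.048, 0, 0, 0, 0, 0, 0], [0.06, 0, 0, 0, 0, 0, 0]],
  ],
)

```text
time_s: 23.05
position: [0.4626, -0.3722, 0.0864]
tcp_rot: [2.465, 1.944, 0.0]
ft_force: [-0.1, -1.1, 1.1]
grip_width: 0.003
finger_force: 0.7
```

```bash
python3 d.py .4747 -.3215 .085 -13.75
```

```text
23.05 [ 0.4626 -0.3722  0.0864] tool yaw y -13.5 f [-0.1 -1.1  1.1] q [-0.81  0.6   1.51 -0.    1.03 -0.57]
dist 0.052 delta [ 0.1304 -0.0002  0.0033] [0.003  0.002  0.0059]
```

Call:
move_arm(
  deltas=[
    [[0.025, 0, 0, 0, 0, 0, 0], [0.05, 0, 0, 0, 0, 0, 0], [0.075, 0, 0, 0, 0, 0, 0], [0.095, 0, 0, 0, 0, 0, 0], [0.112, 0, 0, 0, 0, 0, 0]],
  ],
)

```text
time_s: 23.55
position: [0.4726, -0.3275, 0.0851]
tcp_rot: [-2.466, -1.946, -0.0]
ft_force: [1.0, -2.3, 0.9]
grip_width: 0.007
finger_force: 0.8
```

Call:
move_arm(
  deltas=[
    [[0.003, 0, 0, 0, 0, 0, 0], [0.006, 0, 0, 0, 0, 0, 0], [0.009, 0, 0, 0, 0, 0, 0], [0.012, 0, 0, 0, 0, 0, 0], [0.015, 0, 0, 0, 0, 0, 0]],
  ],
)

```text
time_s: 24.05
position: [0.4735, -0.3237, 0.0851]
tcp_rot: [2.466, 1.944, -0.002]
ft_force: [-2.8, -8.1, -1.5]
grip_width: 0.007
finger_force: 4.4
```

```bash
python3 d.py .4747 -.3215 .085 -13.75
```

```text
24.05 [ 0.4735 -0.3237  0.0851] tool yaw y -13.5 f [-2.8 -8.1 -1.5] q [-0.73  0.57  1.57 -0.    1.   -0.5 ]
dist 0.002 delta [0.006  0.0017 0.0002] [0.0001 0.0022 0.0057]
```

Call:
move_arm(
  deltas=[
    [[0.002, 0, 0, 0, 0, 0, 0], [0.004, 0, 0, 0, 0, 0, 0], [0.004, 0, 0, 0, 0, 0, 0], [0.004, 0, 0, 0, 0, 0, 0], [0.004, 0, 0, 0, 0, 0, 0]],
  ],
)

```text
time_s: 24.55
position: [0.4735, -0.3236, 0.0851]
tcp_rot: [2.465, 1.943, -0.004]
ft_force: [-2.7, -10.9, -1.3]
grip_width: 0.004
finger_force: 5.5
```

Call:
move_arm(
  deltas=[
    [[-0.03, 0, 0, 0, 0, 0, 0], [-0.08, 0, -0.02, 0, 0, 0, 0], [-0.13, 0, -0.12, 0, 0, 0, 0], [-0.2, 0, -0.24, 0, 0, 0, 0], [-0.25, 0, -0.36, 0, 0, 0, 0]],
  ],
)

```text
time_s: 25.05
position: [0.4507, -0.4161, 0.223]
tcp_rot: [-2.465, -1.943, -0.001]
ft_force: [0.6, -0.8, -0.2]
grip_width: 0.005
finger_force: 0.0
```

```bash
python3 w.py 16; python3 wc.py 16; python3 e.py s4.png 180 100 520 340;cp topD.npy t0.npy; cat > f.py <<'E'
from h import *
p,D=get_image("top");save("top2.png",p);np.save("topD.npy",D);A=np.load("t0.npy")
for n in["guard_ridge","lever_tip","cap","spool","waxblock","tin","gluejar"]:
    print(n,[(round(r["score"],2),[round(a) for a in r["at"][::-1]]) for r in finder.tip_of("top",n)[:5]])
E
python3 f.py;python3 b.py|grep -v scene
```

```text
cap [(0.89, 286, 271, array([ 0.404, -0.458,  0.04 ])), (0.62, 198, 141, array([ 0.356, -0.313,  0.04 ])), (0.57, 370, 252, array([ 0.489, -0.458,  0.04 ]))]
lever_tip []
guard_ridge [(0.64, 322, 63, array([ 0.482, -0.288,  0.118]))]
button_top []
16 box ((496.0406799316406, -308.27423095703125), (179.37669372558594, 151.21400451660156), 76.37638092041016) 0.07030973976928095
5233 [ 0.447 -0.319  0.092] [ 0.516 -0.259  0.119] ((481.8709411621094, -289.5221252441406), (10.3068208694458, 43.468162536621094), 76.08853149414062)
91852 [ 0.36  -0.45   0.223] [ 0.55  -0.358  0.346] ((441.09356689453125, -388.66748046875), (6.931416034698486, 68.15316009521484), 78.12406921386719)
guard_ridge [(0.94, [430, 275])]
lever_tip [(0.47, [396, 246])]
cap [(0.84, [427, 342]), (0.81, [157, 292]), (0.74, [495, 274]), (0.65, [328, 254]), (0.55, [159, 296])]
spool [(0.62, [400, 216]), (0.62, [419, 271])]
waxblock [(0.59, [459, 228])]
tin [(0.8, [143, 234]), (0.46, [418, 272])]
gluejar [(0.95, [267, 198])]
top box ((512.8197631835938, -298.42169189453125), (211.10523986816406, 182.5417938232422), 76.282
[... 379 characters left out ...]
296936035), 18.795961380004883)
3 722 [ 0.445 -0.32   0.09 ] [ 0.515 -0.26   0.124] top mean [ 0.48  -0.289  0.118] ((480.104736328125, -289.9410095214844), (10.09924030303955, 43.028316497802734), 76.33045959472656)
1 389 [ 0.436 -0.378  0.09 ] [ 0.507 -0.316  0.117] top mean [ 0.473 -0.346  0.113] ((472.12921142578125, -346.6411437988281), (12.084678649902344, 42.310340881347656), 75.91503143310547)
2 404 [ 0.465 -0.311  0.09 ] [ 0.558 -0.213  0.165] top mean [ 0.547 -0.225  0.16 ] ((545.7488403320312, -226.42520141601562), (19.067716598510742, 18.161415100097656), 81.54940032958984)
crate ((466.82086181640625, 281.7162780761719), (214.19505310058594, 170.1078643798828), 87.85881042480469)
```

View pics/s4.png

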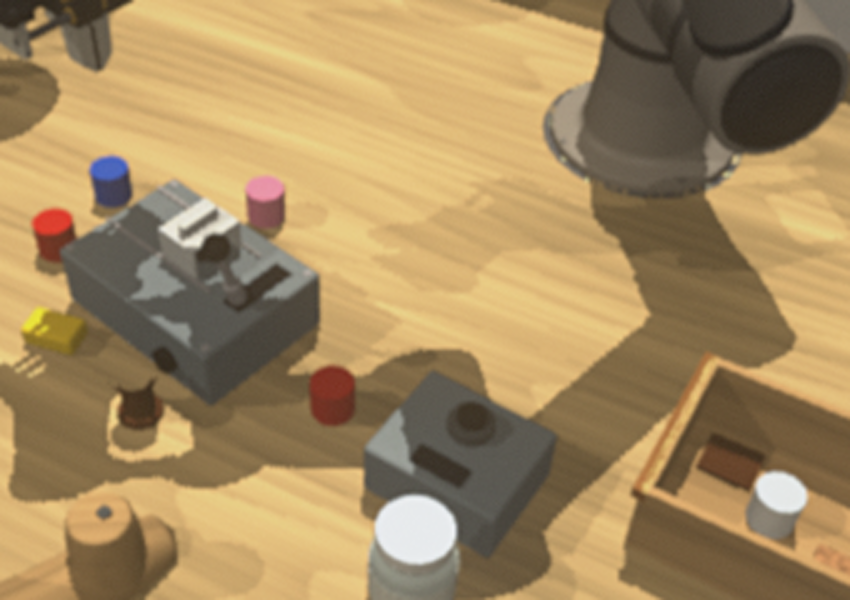

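The guard is against its stop: ridge at (0.482,-0.2895), over the button, and the tool gained force without moving. The lever is up, the cap is in the crate, the other things are undisturbed and the gripper is clear. Handing in.

```bash
python3 -c "
from plant import arm
print(arm.hand_in())"
```

```text
the job is handed in; nothing more can be done
None
```

I finished the job and handed it in at about 26 s, with the cap in the crate, the button held until the lever dropped, the lever back up by itself, the guard home and the other things unmoved; my second try at lifting the lever jammed the fingers on its ball and the wrist force reached at least 93 N (limit 120 N).

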